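# Fit the cup-wheel arbor in the specimen grinder's spindle

## Robot

A 6-joint arm with a two-finger parallel gripper is mounted at the origin on the work surface. World frame = base frame: x ahead of the robot, y to its left, z up, the work surface at z = 0. Lengths are in mm, angles in rad, forces in N, time in s.
With the tool pointing down it reaches from about 275 to 750 mm from the base axis. Payload 10.2 kg.
Tool frame: the origin (TCP) lies midway between the tips of the shut fingers; the grasp point (between the pads) lies 19 mm behind it (ctrl.pinch_z is the distance from the TCP to the grasp point, in mm); x points along the fingers, z is the direction in which the jaws open and shut, and the axes are right-handed (so a half turn about x gives the same grasp; the last joint's range is limited). The gripper opens to 85 mm and grips with 20 to 120 N. Pads are 22 mm wide; open, the fingers measure 114 mm over their backs; the gripper's body (76 mm by 85 mm) begins 54 mm behind the grasp point. The pads swing forward as they close: fully open they stand 13 mm farther back than shut.
Start: joints at [0.984, 0.313, 1.498, -0, 1.331, -0.223], TCP at [186.823, 490.641, 231.294] pointing down, gripper open.
Joint ranges: [-2.94, 2.94], [-0.97, 2.17], [0.19, 2.56], [-1.23, 4.37], [0.02, 3.11], [-2.88, 2.88]. Speed limits (rad/s): [2.39, 2.39, 3.01, 3.14, 3.14, 3.14].

## Interface

Orientations are given as a unit quaternion [w, x, y, z].
In Python, from rig import ctrl, capture, workorder, nets gives the robot as it stands. The module is installed in compiled form; this text tells all that it offers.
- The arm moves only by the tool send_rows, never from a script. Its argument "rows" is text: rows parted by semicolons, each of 5 numbers parted by spaces: the opening, from 0 (shut) to 1 (fully open), then the shift along the tool's x, y, z in cm, then the turn about the tool's x in units of 5 degrees (1.0 is 5 degrees). In form: grip x y z yaw; .... A call has 1 to 12 rows; each row is the pose to reach, as a shift and turn from the pose commanded when the call began, along the tool's axes at that moment; what a row does not reach only later rows make up. A row lasts 1/10 s, in which the tool goes at most 50 mm and 8.59 degrees, less where a joint would pass 70% of its speed; a pose out of reach is approached as far as the arm can. A call with a gripper value outside its range is refused whole. The fingers move at their own pace and stop on an object; "grip_force" is the grip in N (left out, the last holds). Time passes only in rows, so rows that repeat a pose let the fingers close. It gives the time, the measured TCP pose, the force and the opening at its end, in the units of the state.
- ctrl.sense(): the state, without advancing time (a new reading comes with each control period).
- capture(name): name is "scene" or "top" or "wrist"; returns a dict with "pixels" (400x640x3 uint8, red, green, blue), "intrinsics" (3x3 intrinsics, pixels), "view" (4x4, takes a point from world to camera coordinates); the wrist camera has in their place "mount" (4x4, takes a point from camera to tool coordinates, whose origin is the TCP and whose axes are the tool frame's). Camera axes: x right, y down, z forward; pixel columns grow to the right and rows downward; lengths in mm; the calibration is good to about 2 mm. A picture is of the moment at which its call begins: read the wrist's pose just before it. There is no depth.
- workorder.finish_job(): hands the job in, once; it reports no verdict.
Trained networks look in a picture, given as the dict that the camera call returned (one of the last four; its "shot" number tells which), for a name from the list of things; names that differ only in an ending like _2 or _b are one class to them, and where a whole thing is asked for, a point or a joint stands for the part that bears it (a point fixed in the world has none). Each returns a list of dicts, best first, with "confidence" (0 to 1); they miss things now and then, are a little off and sometimes report something else, mostly with a low value. They report only what shows in the picture. A call takes as long as a camera call. They do not tell look-alikes from the thing itself.
- nets.boxes_of(picture, target): "location" ([x, y, z] in mm, in world coordinates, good to about 4 mm: the middle of the surface that is visible of it).
- nets.spot_point(picture, target): "location" ([x, y, z] in mm, in world coordinates, good to about 4 mm: a listed point, or the origin of a listed thing).
The state is a dict: "time_s": time; "joints": joint angles; "dq": joint speeds; "tau": joint torques, N m; "eef_pos": TCP position; "ee_rot": TCP orientation; "force": force on the tool from outside, world axes, zero at the start; "wrist_torque": the same for the moment, N m; "grip_width": opening from 0.0 (shut) to 1.0 (fully open).
Only numpy, scipy, OpenCV 4.12 (cv2) and the standard library are available. Lean on these libraries where they do the work, as an engineer would, in place of code of your own. Each camera call takes 0.05 s, during which the arm holds its last target.

## Task

Take the arbor that carries the small grinding cup out of the tool rack and fit it in the grinder's upright spindle: taper fully home, with its two slots down over the drive dogs. Feel for the dogs with light pressure, never force it. Then swing the clamp lever all the way round to its stop and let go, leaving the other two arbors and everything else on the bench where they are.

Things in the scene. Friction and masses are not known exactly. Their poses are not given: they have to be found in the camera images.
- cup_arbor: Arbor to fit: bare steel, 0.3-0.46 kg, upright in one rack hole. Origin on its axis at the flange's underside; z up the arbor. Flange 50 mm across, 10 thick, with two drive slots 14 mm wide through it, open at the edge, along its +x and -x (slot floor 17 mm from the axis). Half-turn symmetric. On top, to 59 mm above the origin: a hollow grinding cup 30 mm across, with a thin open rim.
- cup_hub (a point): Middle of the cup arbor's hub, on the axis, 25 mm above its origin. The hub, 10 to 40 mm above the origin, is 36 mm round with two flat sides 30 mm apart facing the arbor's +y and -y: grip it there. Axes as the arbor's.
- cup_stud (a point): Bottom end of the cup arbor, on the axis, 71 mm below its origin. Below the flange the shank tapers from 31.8 mm across to 17.8 mm at 48 mm down; then a pull stud, neck 9 mm and head 16 mm across.
- chuck_arbor: Bystander in the rack: same shank, flange and hub as the cup arbor (same origin), but with a dark drill chuck with three small jaws on top, to 80 mm above its origin. Leave it standing.
- centre_arbor: Bystander in the rack: same shank, flange and hub as the cup arbor (same origin), but ending in a pointed 60 degree centre, to 67 mm above its origin. Leave it standing.
- rack: Plywood tool rack, 200 (x) x 85 (y) x 100 mm tall, fixed, origin under its middle. Three 34 mm holes in its top at -65, 0 and +65 mm along its x. The three arbors hang in them by their flanges (about 1 mm play), in any order, each turned up to 0.4 rad either way from the rack's axes.
- grinder: Upright-spindle specimen grinder, fixed: cream casting about 330 x 440 mm with a blue motor (215 mm high, about 165 mm to the left, +y, of the spindle). Origin on the bench under the spindle axis; x away from its front, y to the motor. Deck 105 mm above the bench, with a 12 mm lip round its edge.
- spindle_face (a point): Centre of the spindle's flat top face (70 mm across), 135 mm above the bench; axes are the grinder's, it does not turn with the spindle. The tapered bore matches the shank with 0.5 mm radial play at home (1.7 mm with the arbor 8 mm up). Home, the flange lies on this face and the arbor's origin is at this point.
- dog_height (a point): Point on the spindle axis 8 mm above the face: level of the tops of two drive dogs on opposite sides, 12 mm wide, 18 to 29 mm from the axis; in the slots they have 1 mm play a side. Their line is within 0.7 rad, either way, of the grinder's x: not measured; see it from above, or rest the flange lightly on the dogs and turn until it drops. The spindle brake holds to 3 N m.
- clamp_lever (a joint): Drawbar clamp lever on the deck. 0: open, pointing to the grinder's -y; grows clockwise seen from above, towards its front (-x); 1.2 rad at the stop, clamped. About 3 N at the knob; stays where left. It shuts three balls over the pull stud's head, drawing the arbor down the last of the way; it jams part way if the arbor is not home, and shut early it keeps an arbor out.
- lever_knob (a point): Top centre of the lever's upright black knob, 18 mm across, 90 mm from the pivot, its top 159 mm above the bench; the knob reaches 44 mm down from there. It swings in a level arc.
- lever_pivot (a point): Point on the lever's vertical pivot axis, level with the knob's top; 20 mm in x and -95 mm in y from the spindle axis in the grinder's frame.
- spanner: Bystander: steel spanner 160 mm long lying on the grinder's deck, across its front.
- clay_brush: Bystander: wooden-handled brush 200 mm long lying on the bench.
- test_bar0: Bystander: fired clay bar 120 x 30 x 20 mm lying on the bench.
- test_bar1: Bystander: second fired clay bar, the same size.
- sieve: Bystander: brass cup-like sieve pan, 90 mm across, 45 mm high.
- wash_bottle: Bystander: white plastic bottle, 56 mm across, 140 mm tall.
Mind the look-alikes: they are no part of the job. Leave any yellow look-alike of the cup_arbor alone.

How it is judged:
By the outcome, as a careful person would: the job done as asked, in the order asked, and still so for the second after the job is handed in, with the robot touching nothing.
It also fails if it takes over 72 s, if anything falls off the work surface, if the arm or the gripper's body presses on something with over 40 N, if the wrist force passes 120 N, or if a joint passes its speed limit or range.

## Working session

There is one attempt and no reset: what is moved stays moved. The work goes in short steps, Python scripts to look and compute and a tool call to move; the robot and the scene stay as the last step left them, time stands still between calls to the robot, and variables do not carry over. Pictures are saved under pics/ and viewed, and the job is handed in when it is done.

Besides the shell and the picture viewer there is one more tool, called after "Request:" as a command line: name --argument value ..., lists and objects as JSON in quotes. send_rows: Moves the arm, as the interface text tells. Its arguments: {"type":"object","properties":{"rows":{"type":"string"},"grip_force":{"type":"number"}},"required":["rows"]}

```bash
mkdir -p pics; cat > h.py <<'E'
import numpy as np, cv2
from rig import ctrl, capture, workorder, nets
def save(p,n): cv2.imwrite('pics/'+n+'.png',cv2.cvtColor(p['pixels'],cv2.COLOR_RGB2BGR))
E
python3 - <<'E'
from h import *
import pickle
s=ctrl.sense();print(s)
for n in ['scene','top','wrist']:
    p=capture(n);save(p,n+'0');pickle.dump(dict(p),open(n+'0.pkl','wb'))
    print(n,{k:np.round(v,3).tolist() for k,v in p.items() if k in('intrinsics','view','mount')})
    for t in ['cup_arbor','cup_hub','chuck_arbor','centre_arbor','rack','spindle_face','dog_height','lever_knob','lever_pivot','grinder']:
        r=nets.spot_point(p,t); print(t,[(np.round(a['location'],1).tolist(),round(a['confidence'],2)) for a in r[:3]])
print(ctrl.pinch_z, ctrl.sense()['time_s'])
E
```

```text
{'time_s': 0.0, 'joints': array([ 9.83598827e-01,  3.13446516e-01,  1.49843824e+00,  6.68987525e-06,
        1.33102146e+00, -2.23404033e-01]), 'dq': array([-0.00075375, -0.00028257, -0.00067897,  0.0004131 ,  0.00013312,
       -0.0014866 ]), 'tau': array([-6.50103220e-05, -4.12262750e+01, -2.59744799e+01, -2.10973376e-04,
        4.16509254e-03, -5.68233213e-05]), 'eef_pos': array([186.66916762, 490.41215408, 230.73643059]), 'ee_rot': array([ 0.58176692, -0.40147313,  0.58263116,  0.40113279]), 'force': array([-0.1226754 ,  0.47765377,  0.08509337]), 'wrist_torque': array([ 0.02100173,  0.01850067, -0.03178338]), 'grip_width': 1.0040067158973098}
scene {'intrinsics': [[423.445, 0.0, 325.524], [0.0, 423.445, 197.774], [0.0, 0.0, 1.0]], 'view': [[-0.446, 0.895, -0.007, 319.267], [0.667, 0.328, -0.669, -279.226], [-0.597, -0.303, -0.743, 1450.119], [0.0, 0.0, 0.0, 1.0]]}
cup_arbor [([448.4, -371.6, 68.9], 0.78), ([446.7, -266.8, 97.8], 0.67), ([337.0, -266.3, 67.8], 0.66)]
cup_hub [([335.1, -268.1, 95.1], 0.91), ([443.9, -265.5, 126.9], 0.76)]
chuck_arbor [([571.8, -246.6, 100.5], 0.7
[... 1037 characters left out ...]
508.7, -254.4, 0.1], 0.89), ([441.4, -268.6, 99.4], 0.49), ([790.3, -143.6, -1.8], 0.32)]
spindle_face [([589.4, 168.9, 134.6], 0.68)]
dog_height [([589.3, 170.9, 141.9], 0.71)]
lever_knob [([582.9, -14.1, 159.8], 0.71), ([589.8, 172.9, 134.4], 0.37)]
lever_pivot [([600.3, 74.9, 159.2], 0.94)]
grinder [([591.5, 173.9, -0.8], 0.8)]
wrist {'intrinsics': [[308.658, 0.0, 317.202], [0.0, 308.658, 196.651], [0.0, 0.0, 1.0]], 'mount': [[-0.0, -0.271, 0.962, -142.27], [0.0, -0.962, -0.271, 69.706], [1.0, 0.0, 0.0, -0.422], [0.0, 0.0, 0.0, 1.0]]}
cup_arbor []
cup_hub []
chuck_arbor []
centre_arbor []
rack []
spindle_face []
dog_height []
lever_knob []
lever_pivot []
grinder []
18.700000000000003 1.65
```

View pics/scene0.png

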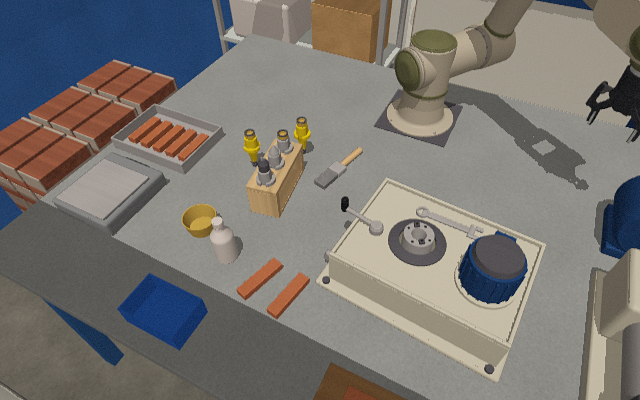

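View pics/top0.png

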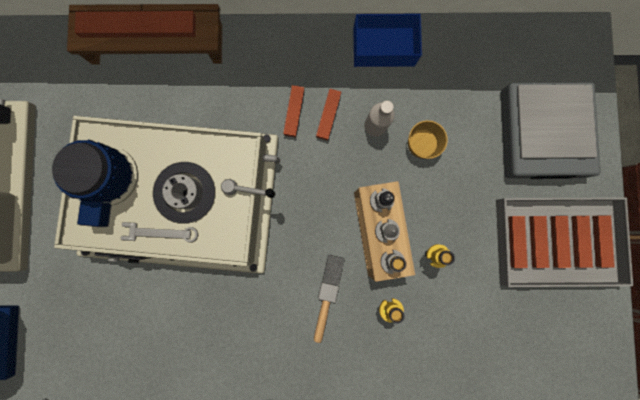

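```bash
python3 - <<'E'
import cv2
t=cv2.imread('pics/top0.png'); s=cv2.imread('pics/scene0.png')
cv2.imwrite('pics/c1.png',cv2.resize(t[180:320,370:480],None,fx=5,fy=4.2,interpolation=cv2.INTER_CUBIC)[:590])
cv2.imwrite('pics/c2.png',cv2.resize(t[100:240,170:330],None,fx=4.2,fy=4.2,interpolation=cv2.INTER_CUBIC))
E
```

```text
(no output)
```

View pics/c1.png

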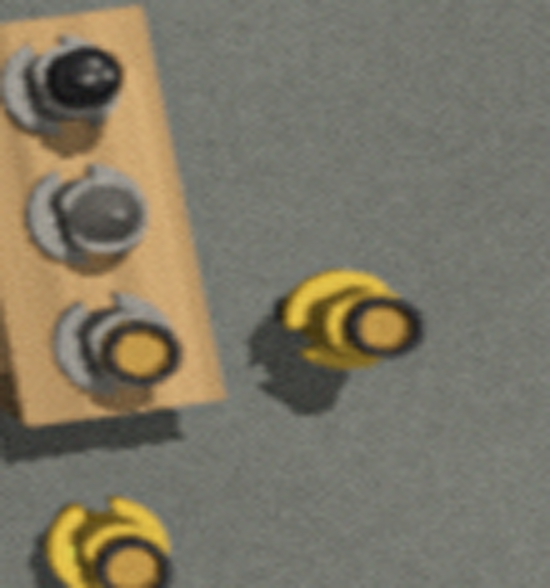

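View pics/c2.png

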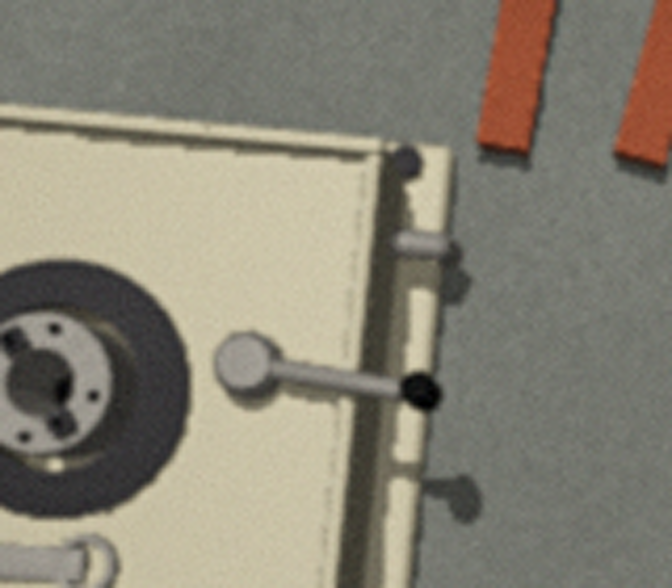

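```bash
cat >> h.py <<'E'
from scipy.spatial.transform import Rotation as R
def Rq(q): return R.from_quat([q[1],q[2],q[3],q[0]])
def rowto(pos,jawyaw,p0=None,R0=None):
    """pos: world TCP target, jawyaw: world angle of jaw axis (mod pi). -> x y z(cm) yaw(5deg)"""
    s=ctrl.sense(); 
    if R0 is None: R0=Rq(s['ee_rot'])
    if p0 is None: p0=s['eef_pos']
    M=R0.as_matrix()
    d=M.T@(np.array(pos)-p0)/10
    z=M[:,2]; cur=np.arctan2(z[1],z[0])
    dy=(jawyaw-cur+np.pi/2)%np.pi-np.pi/2   # world yaw change
    turn=-dy                                # tool x is down
    return np.round(np.r_[d,np.degrees(turn)/5],3), 'world dyaw',round(dy,3)
def proj(p,X,T=None):
    X=np.atleast_2d(X)
    V=p['view'] if T is None else T
    c=X@V[:3,:3].T+V[:3,3]; u=c@np.array(p['intrinsics']).T
    return u[:,:2]/u[:,2:]
def wristview(p,s):
    T=np.eye(4);T[:3,:3]=Rq(s['ee_rot']).as_matrix();T[:3,3]=s['eef_pos']
    return np.linalg.inv(T@np.array(p['mount']))
def ray(p,uv,zw,V=None):
    V=np.array(p['view'] if V is None else V); W=np.linalg.inv(V)
    uv=np.atleast_2d(uv); d=np.c_[uv,np.ones(len(uv))]@np.linalg.inv(p['intrinsics']).T@W[:3,:3].T
    o=W[:3,3]; return o+d*((zw-o[2])/d[:,2])[:,None]
E
python3 - <<'E'
from h import *
s=ctrl.sense(); M=Rq(s['ee_rot']).as_matrix();print(M.round(3))
print(rowto([590,170,275],np.arctan2(M[1,2],M[0,2])))
# camera offset dir
print(M[:,1]*70)
E
```

```text
[[-0.    -0.935  0.356]
 [-0.     0.356  0.935]
 [-1.     0.    -0.   ]]
(array([ -4.371, -49.087, -15.619,  -0.   ]), 'world dyaw', np.float64(0.0))
[-6.54183627e+01  2.49085894e+01  4.77547956e-04]
```

Request:
send_rows --rows "1 -4 0 0 0; 1 -5 -8 -2 0; 1 -5 -13 -4 0; 1 -5 -18 -6 0; 1 -5 -23 -7.5 0; 1 -5 -28 -9 0; 1 -5 -33 -10.5 0; 1 -5 -38 -12 0; 1 -5 -43 -14 0; 1 -4.4 -49.1 -15.6 0; 1 -4.4 -49.1 -15.6 0; 1 -4.4 -49.1 -15.6 0"

```text
time_s: 2.85
eef_pos: [592.7, 166.7, 273.9]
ee_rot: [0.583, -0.4, 0.583, 0.4]
force: [-0.6, 0.8, 0.3]
grip_width: 0.996
```

```bash
python3 - <<'E'
from h import *
import pickle
s=ctrl.sense();print(s['eef_pos'],s['joints'],s['dq'].round(3),s['time_s'])
p=capture('wrist');save(p,'w1');pickle.dump((dict(p),s),open('w1.pkl','wb'))
for t in ['spindle_face','dog_height','lever_knob','lever_pivot']:
    r=nets.spot_point(p,t); print(t,[(np.round(a['location'],1).tolist(),round(a['confidence'],2)) for a in r[:3]])
E
```

```text
[592.73801225 166.658778   273.9208367 ] [ 8.43622975e-02  4.98188564e-01  1.11960356e+00 -7.03338284e-04
  1.52488835e+00 -1.11879631e+00] [-0.129  0.189 -0.28   0.017  0.101 -0.148] 2.85
spindle_face [([592.4, 170.7, 138.2], 0.91)]
dog_height [([589.8, 173.3, 144.1], 0.97)]
lever_knob [([588.9, -15.5, 161.1], 0.84), ([503.6, -257.8, 0.2], 0.38)]
lever_pivot [([603.7, 71.9, 158.0], 0.73)]
```

View pics/w1.png

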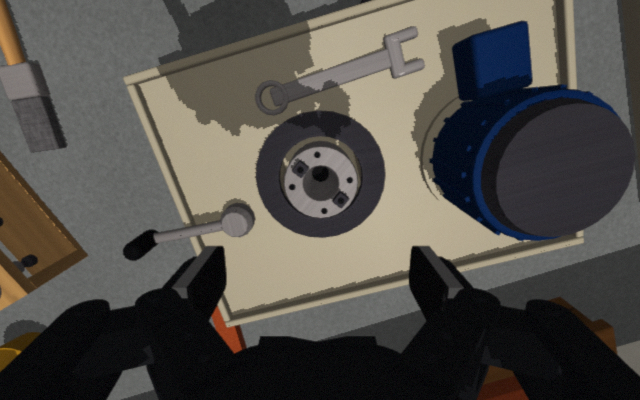

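```bash
python3 - <<'E'
from h import *
import pickle
s=ctrl.sense();print(s['eef_pos'],s['dq'].round(3),s['time_s'])
p=capture('wrist');pickle.dump((dict(p),s),open('w2.pkl','wb'))
im=cv2.cvtColor(p['pixels'],cv2.COLOR_RGB2BGR)
# crop 
x0,y0,k=270,125,7
cv2.imwrite('pics/w2c.png',cv2.resize(im[y0:y0+85,x0:x0+110],None,fx=k,fy=k,interpolation=cv2.INTER_CUBIC))
V=wristview(p,s)
print(proj(p,[[590,170,135],[590,170,143],[603,74,159],[588,-15,159]],V))
E
```

```text
[589.56009896 170.93072859 275.51307875] [ 0.012 -0.012  0.003 -0.     0.002 -0.003] 3.1
[[316.82912081 187.19700947]
 [316.82117907 189.30247265]
 [223.19938836 242.91191573]
 [129.02857679 260.41367283]]
```

View pics/w2c.png

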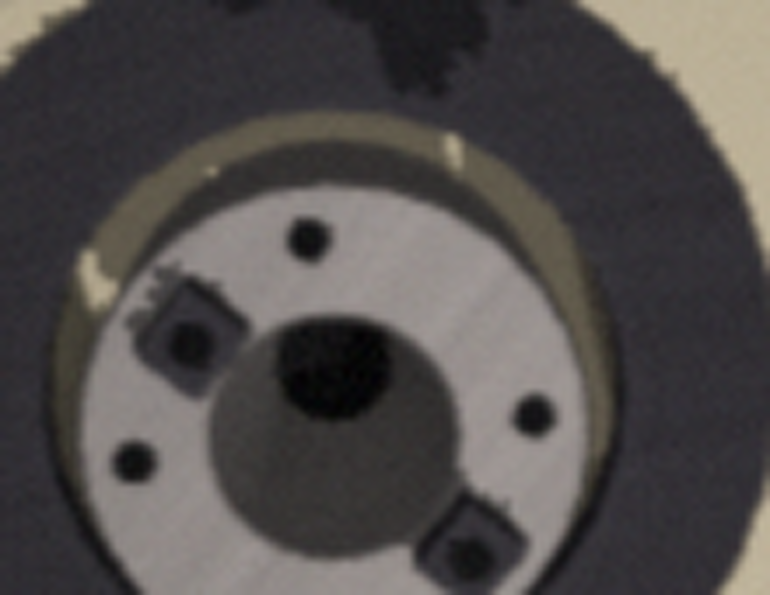

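```bash
python3 - <<'E'
from h import *
import pickle
p,s=pickle.load(open('w2.pkl','rb'))
V=wristview(p,s)
f=lambda q:(np.array(q)+.5)/7-.5+np.array([270,125])
c=ray(p,f([[334,436.5]]),135,V); d=ray(p,f([[191,344],[470,558]]),143,V)
print(c,d,d.mean(0)); v=d[0]-d[1];print(np.degrees(np.arctan2(v[1],v[0])),np.hypot(*v[:2])/2)
# dog corners: 1: (192,280)top (250,328)right (195,397)bottom (138,340)left
for q in ([[192,280],[250,328],[195,397],[138,340]],[[470,493],[525,545],[470,602],[415,550]]):
    w=ray(p,f(q),143,V);print(w[:,:2].round(1).tolist(),w.mean(0).round(1))
# top camera
t=pickle.load(open('top0.pkl','rb'))
g=lambda q:(np.array(q)+.5)/4.2-.5+np.array([170,100])
print('top',ray(t,g([[40,382]]),135), 'knob',ray(t,g([[421,392]]),159),'dogs',ray(t,g([[15,340],[62,425]]),143))
import cv2
# deck edges: grinder yaw
im=cv2.cvtColor(p['pixels'],cv2.COLOR_RGB2BGR)
# knob in wrist, image estimate
E
python3 - <<'E'
import cv2,pickle
p,s=pickle.load(open('w2.pkl','rb'))
im=cv2.cvtColor(p['pixels'],cv2.COLOR_RGB2BGR)
cv2.imwrite('pics/w2k.png',cv2.resize(im[190:290,110:260],None,fx=5,fy=5,interpolation=cv2.INTER_CUBIC))
E
```

```text
[[589.9089583  170.49540264 135.        ]] [[569.95749196 158.26492991 143.        ]
 [610.03956387 182.21009467 143.        ]] [589.99852791 170.23751229 143.        ]
-149.14576294763077 23.3449320210798
[[562.2, 161.5], [570.7, 166.2], [576.7, 156.1], [567.0, 152.1]] [569.2 159.  143. ]
[[601.6, 185.2], [610.9, 189.7], [615.8, 180.1], [606.4, 175.8]] [608.7 182.7 143. ]
top [[590.85741553 169.10272686 135.        ]] knob [[582.40445176 -17.59473289 159.        ]] dogs [[610.31861845 178.67145648 143.        ]
 [569.31022189 155.37566742 143.        ]]
```

View pics/w2k.png

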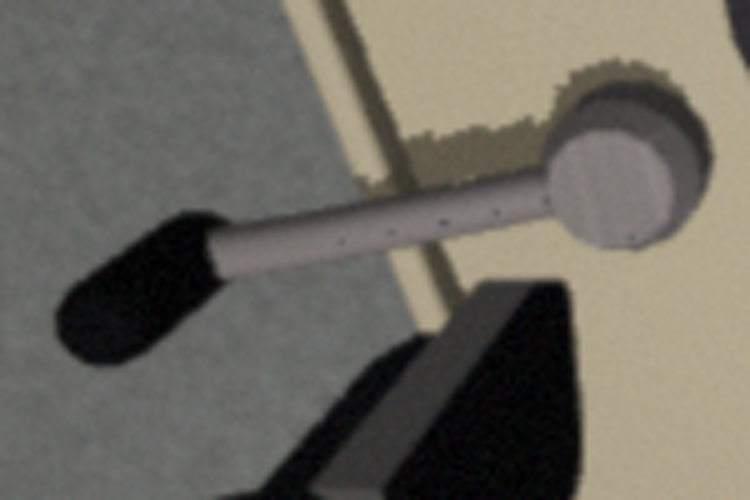

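```bash
python3 - <<'E'
from h import *
import pickle
p,s=pickle.load(open('w2.pkl','rb'))
V=wristview(p,s)
print('knob',ray(p,[[130.2,253.2]],159,V),'pivot cap',ray(p,[[231.5,227]],147,V))
print(rowto([443,-266,245],np.radians(100)),ctrl.sense()['joints'])
E
```

```text
knob [[581.97733845 -10.27174817 159.        ]] pivot cap [[594.75889767  82.64152723 147.        ]]
(array([  3.06 ,  -1.806, -46.066,  -6.154]), 'world dyaw', np.float64(0.537)) [ 9.18475143e-02  4.91813330e-01  1.12473476e+00  1.70382677e-04
  1.52466979e+00 -1.11648587e+00]
```

Request:
send_rows --rows "1 0 -0.2 -5 -1; 1 0 -0.4 -10 -2; 1 0 -0.6 -15 -3; 1 0 -0.8 -20 -4; 1 0 -1 -25 -5; 1 0 -1.2 -30 -6; 1 1 -1.4 -35 -6.2; 1 2 -1.6 -40 -6.2; 1 3 -1.8 -44 -6.2; 1 3 -1.8 -46 -6.2; 1 3 -1.8 -46 -6.2; 1 3 -1.8 -46 -6.2"

```text
time_s: 4.35
eef_pos: [443.6, -265.1, 245.8]
ee_rot: [-0.454, 0.543, -0.454, -0.542]
force: [0.7, 0.3, -0.5]
grip_width: 0.999
```

```bash
python3 - <<'E'
from h import *
import pickle
p=capture('wrist')
s=ctrl.sense();print(s['eef_pos'],s['dq'].round(3),s['time_s'])
p=capture('wrist');save(p,'w3');pickle.dump((dict(p),s),open('w3.pkl','wb'))
for t in ['cup_arbor','cup_hub']:
    r=nets.spot_point(p,t); print(t,[(np.round(a['location'],1).tolist(),round(a['confidence'],2)) for a in r[:3]])
V=wristview(p,s)
print(proj(p,[[443,-266,110],[443,-266,159]],V))
E
```

```text
[ 443.79472701 -264.7783534   245.80613457] [ 0.011  0.    -0.001 -0.001  0.001 -0.005] 4.4
cup_arbor [([445.0, -270.9, 98.1], 0.69), ([452.1, -375.8, 73.4], 0.65), ([340.4, -268.3, 67.9], 0.64)]
cup_hub [([442.3, -267.6, 126.1], 0.77), ([338.8, -269.3, 95.6], 0.72), ([452.2, -367.6, 101.3], 0.67)]
[[315.95649074 186.58134349]
 [315.67830121 201.79696522]]
```

View pics/w3.png

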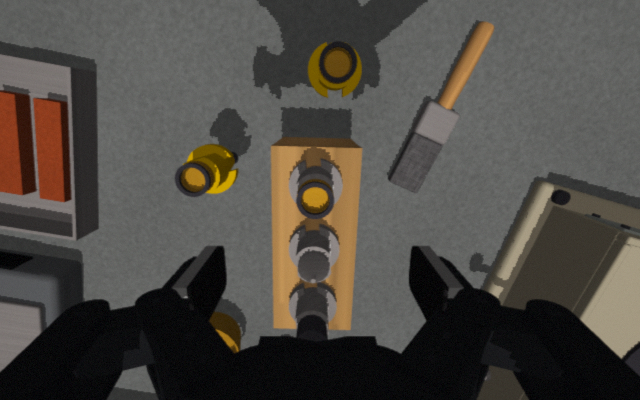

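The steel cup arbor is at (315,195). The yellow look-alikes are at (195,178) and (337,62), the centre arbor at (314,255) and the chuck arbor at (312,325). I choose the bare steel one in the rack at (315,195) and check it in a crop.

```bash
python3 - <<'E'
import cv2,pickle
p,s=pickle.load(open('w3.pkl','rb'))
im=cv2.cvtColor(p['pixels'],cv2.COLOR_RGB2BGR)
cv2.imwrite('pics/w3c.png',cv2.resize(im[145:230,270:365],None,fx=7,fy=7,interpolation=cv2.INTER_CUBIC))
E
```

```text
(no output)
```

View pics/w3c.png

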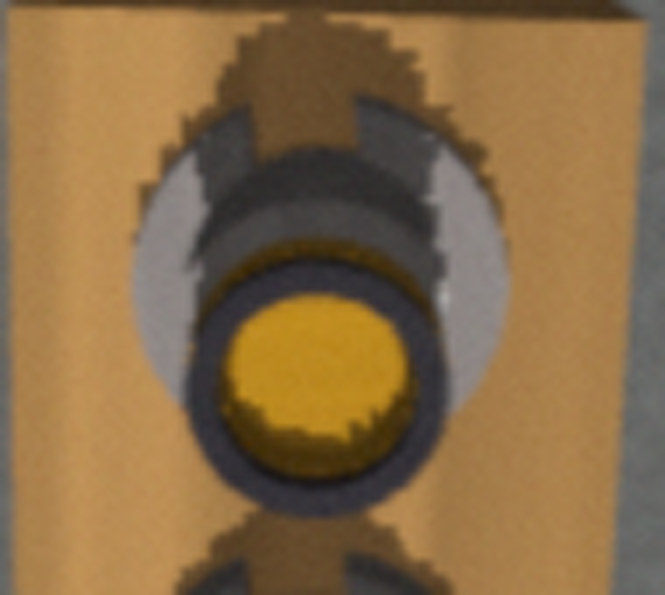

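```bash
python3 - <<'E'
from h import *
import pickle
p,s=pickle.load(open('w3.pkl','rb'))
V=wristview(p,s)
f=lambda q:(np.array(q)+.5)/7-.5+np.array([270,145])
q=[[250,107],[360,97],[133,275],[507,275],[148,365],[470,390]]
w=ray(p,f(q),110,V)[:,:2];print(w.round(1))
# circle fit radius 25
from scipy.optimize import least_squares
r=least_squares(lambda c:np.hypot(*(w-c).T)-25,[443,-266]);print(r.x,r.fun)
c=r.x; m=w[:2].mean(0)-c; print(np.degrees(np.arctan2(m[1],m[0]))-180)
e=w[0]-w[1]; print(np.hypot(*e),np.degrees(np.arctan2(*e[::-1])))
rim=ray(p,f([[318,388]]),159,V);print('rim',rim)
# overlay outline for various yaw
im=cv2.cvtColor(p['pixels'],cv2.COLOR_RGB2BGR)
x0,y0,k=270,145,7
big=cv2.resize(im[y0:y0+85,x0:x0+95],None,fx=k,fy=k,interpolation=cv2.INTER_CUBIC)
yaw=np.radians(np.degrees(np.arctan2(m[1],m[0]))-180)
Rm=np.array([[np.cos(yaw),-np.sin(yaw)],[np.sin(yaw),np.cos(yaw)]])
def dr(P,z,col,cl):
    P=np.c_[np.array(P)@Rm.T+c,np.full(len(P),z)]
    u=((proj(p,P,V)-[x0,y0]+.5)*k-.5).astype(np.int32)
    cv2.polylines(big,[u],cl,col,1)
a=np.linspace(0,2*np.pi,60)
dr(np.c_[25*np.cos(a),25*np.sin(a)],110,(0,255,0),True)
dr([[-25,7],[-17,7],[-17,-7],[-25,-7]],110,(0,0,255),False)
dr([[-15,15],[15,15]],140,(255,0,0),False);dr([[-15,-15],[15,-15]],140,(255,0,0),False)
dr(np.c_[15*np.cos(a),15*np.sin(a)],159,(0,255,0),True)
cv2.imwrite('pics/w3o.png',big)
E
```

```text
[[ 420.2 -279.9]
 [ 416.4 -266.2]
 [ 445.  -291.4]
 [ 436.2 -242.8]
 [ 456.8 -287.5]
 [ 452.6 -244.5]]
[ 441.64458201 -267.04179028] [ 0.0167993   0.27618928 -0.42460389 -0.09498809  0.4938392   0.07511086]
-345.6047664135116
14.285226809700646 -74.51965399283849
rim [[ 441.66520117 -266.77277454  159.        ]]
```

View pics/w3o.png

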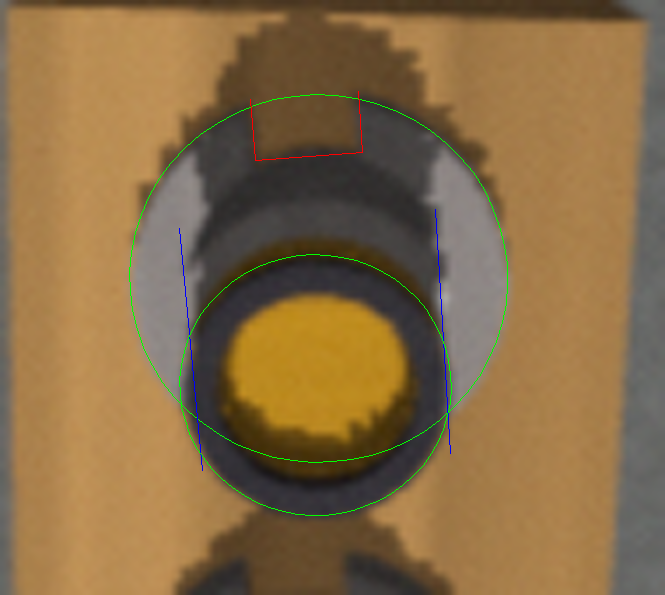

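```bash
python3 - <<'E'
from h import *
print(rowto([441.8,-266.8,113],np.radians(105)),ctrl.sense()['force'],ctrl.sense()['joints'])
E
```

```text
(array([13.265,  0.24 , -0.142, -0.947]), 'world dyaw', np.float64(0.083)) [-0.12686881 -0.2695176  -0.32170984] [-7.65141688e-01  2.84217837e-01  1.49825949e+00  1.33369486e-04
  1.35857091e+00 -2.51516325e+00]
```

Request:
send_rows --rows "0.8 0 0.24 -0.14 -0.95; 0.75 3 0.24 -0.14 -0.95; 0.75 6 0.24 -0.14 -0.95; 0.75 9 0.24 -0.14 -0.95; 0.75 11 0.24 -0.14 -0.95; 0.75 12.2 0.24 -0.14 -0.95; 0.75 12.8 0.24 -0.14 -0.95; 0.75 13.25 0.24 -0.14 -0.95; 0.75 13.25 0.24 -0.14 -0.95; 0.75 13.25 0.24 -0.14 -0.95"

```text
time_s: 5.55
eef_pos: [441.5, -268.2, 113.5]
ee_rot: [-0.431, 0.561, -0.431, -0.56]
force: [0.1, -0.4, 0.3]
grip_width: 0.745
```

```bash
python3 - <<'E'
from h import *
s=ctrl.sense();print(s['eef_pos'],s['force'],s['grip_width'],s['time_s'])
p=capture('wrist');save(p,'w4')
E
```

```text
[ 441.53647469 -268.1968625   113.51839684] [ 0.05414562 -0.35394263  0.30659266] 0.7445250011096671 5.55
```

View pics/w4.png

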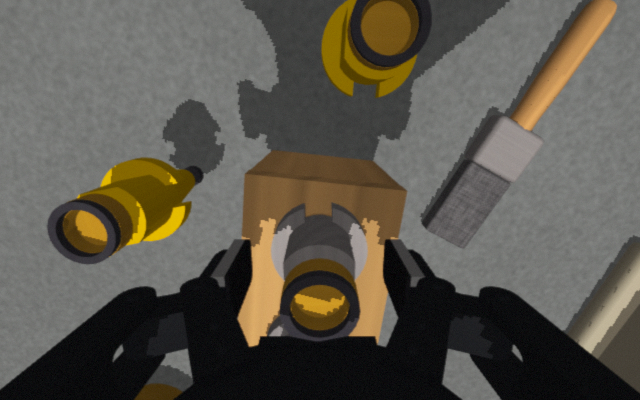

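Request:
send_rows --grip_force 60 --rows "0.5 0 0 0 0; 0.3 0 0 0 0; 0.2 0 0 0 0; 0.2 0 0 0 0; 0.2 0 0 0 0; 0.2 0 0 0 0"

```text
time_s: 6.2
eef_pos: [441.4, -268.2, 113.3]
ee_rot: [-0.431, 0.561, -0.431, -0.56]
force: [-0.3, 1.1, 5.5]
grip_width: 0.341
```

```bash
python3 - <<'E'
from h import *
s=ctrl.sense();print(s['eef_pos'],s['force'],s['wrist_torque'],s['grip_width'],s['time_s'])
p=capture('wrist');save(p,'w5')
E
```

```text
[ 441.39490962 -268.20172092  113.28139876] [-0.32789312  1.13151036  5.52477719] [ 0.04937709  0.12367369 -0.00288749] 0.3405238154930617 6.2
```

View pics/w5.png

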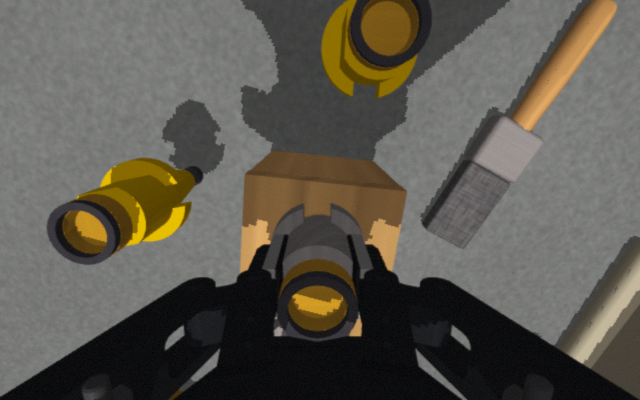

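Request:
send_rows --rows "0.2 -0.5 0 0 0; 0.2 -1.5 0 0 0; 0.2 -3 0 0 0; 0.2 -6 0 0 0; 0.2 -9 0 0 0; 0.2 -12 0 0 0; 0.2 -15 0 0 0; 0.2 -17 0 0 0; 0.2 -17 0 0 0; 0.2 -17 0 0 0"

```text
time_s: 7.25
eef_pos: [440.9, -267.7, 282.0]
ee_rot: [0.431, -0.56, 0.431, 0.561]
force: [0.3, -0.1, -4.8]
grip_width: 0.336
```

```bash
python3 - <<'E'
from h import *
s=ctrl.sense();print(s['eef_pos'],s['force'],s['wrist_torque'],s['grip_width'],s['time_s'],s['joints'])
p=capture('wrist');save(p,'w6')
print(rowto([590,170.3,283],np.radians(120.7)))
E
```

```text
[ 440.92710856 -267.66360824  282.01083143] [ 0.25470014 -0.14718113 -4.75226973] [-0.06349665  0.04582302  0.00504445] 0.3356951224323873 7.25 [-7.73018462e-01  2.60967310e-01  1.43425055e+00  1.47040869e-05
  1.44755988e+00 -2.60400253e+00]
(array([ -0.111, -25.683,  38.474,  -3.159]), 'world dyaw', np.float64(0.276))
```

View pics/w6.png

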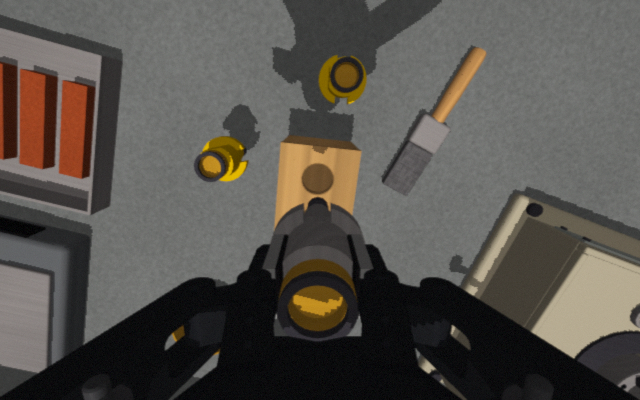

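Request:
send_rows --rows "0.2 0 -2 3 0; 0.2 0 -4.5 6.5 -0.5; 0.2 0 -7 10.5 -1; 0.2 0 -9.7 14.5 -1.5; 0.2 0 -12.4 18.5 -2; 0.2 0 -15 22.5 -2.5; 0.2 0 -17.7 26.5 -3; 0.2 0 -20.4 30.5 -3.15; 0.2 0 -23 34.5 -3.15; 0.2 0 -24.8 37 -3.15; 0.2 0 -25.7 38.5 -3.15; 0.2 0 -25.7 38.5 -3.15"

```text
time_s: 8.5
eef_pos: [590.2, 172.3, 280.4]
ee_rot: [0.349, -0.614, 0.35, 0.616]
force: [-0.3, -1.0, -3.6]
grip_width: 0.342
```

```bash
python3 - <<'E'
from h import *
import pickle
p=capture('wrist');p=capture('wrist')
s=ctrl.sense();print(s['eef_pos'],s['force'],s['wrist_torque'],s['grip_width'],s['time_s'],s['joints'],s['dq'].round(3))
p=capture('wrist');save(p,'w7');pickle.dump((dict(p),s),open('w7.pkl','wb'))
print(rowto([590,170.3,173],np.radians(120.7)))
E
```

```text
[590.1402209  169.94925811 281.32561857] [ 0.15579513 -0.08649833 -3.76533443] [-0.04400593  0.02085195 -0.0011369 ] 0.33903583094421463 8.6 [ 9.00271668e-02  4.92737495e-01  1.10921664e+00 -3.75793568e-04
  1.54229984e+00 -2.01615487e+00] [-0.02  -0.018 -0.001 -0.     0.002  0.   ]
(array([10.881, -0.044,  0.079, -0.015]), 'world dyaw', np.float64(0.001))
```

View pics/w7.png

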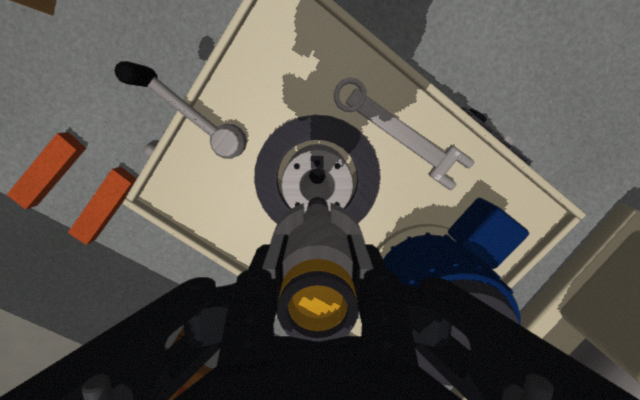

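```bash
cat > ov.py <<'E'
from h import *
import pickle,sys
p,s=pickle.load(open('w7.pkl','rb')); V=wristview(p,s)
im=cv2.cvtColor(p['pixels'],cv2.COLOR_RGB2BGR)
x0,y0,k=262,135,7
big=cv2.resize(im[y0:y0+80,x0:x0+110],None,fx=k,fy=k,interpolation=cv2.INTER_CUBIC)
cv2.imwrite('pics/w7c.png',big.copy())
c=np.array([590,170.3]);yaw=np.radians(30.7)
def dr(P,z,col,cl,yaw=yaw,c=c):
    Rm=np.array([[np.cos(yaw),-np.sin(yaw)],[np.sin(yaw),np.cos(yaw)]])
    P=np.c_[np.array(P)@Rm.T+c,np.full(len(P),z)]
    u=((proj(p,P,V)-[x0,y0]+.5)*k-.5).astype(np.int32)
    cv2.polylines(big,[u],cl,col,1)
a=np.linspace(0,2*np.pi,90)
dr(np.c_[35*np.cos(a),35*np.sin(a)],135,(0,255,0),True)
dr(np.c_[16.6*np.cos(a),16.6*np.sin(a)],135,(0,255,0),True)
for sg in(1,-1): dr(np.array([[18,6],[29,6],[29,-6],[18,-6]])*sg,143,(0,0,255),True)
# arbor in hand: stud head circle z=tcp-13.3-71
t=s['eef_pos']
dr(np.c_[8*np.cos(a),8*np.sin(a)],t[2]-13.3-71,(255,0,0),True,c=t[:2])
dr(np.c_[25*np.cos(a),25*np.sin(a)],t[2]-3.3,(255,0,255),True,c=t[:2])
cv2.imwrite('pics/w7o.png',big)
E
python3 ov.py
```

```text
(no output)
```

View pics/w7o.png

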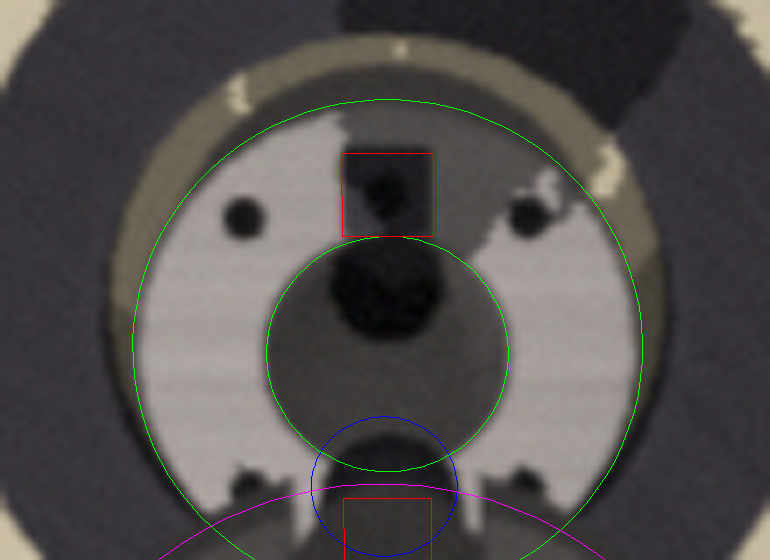

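View pics/w7c.png

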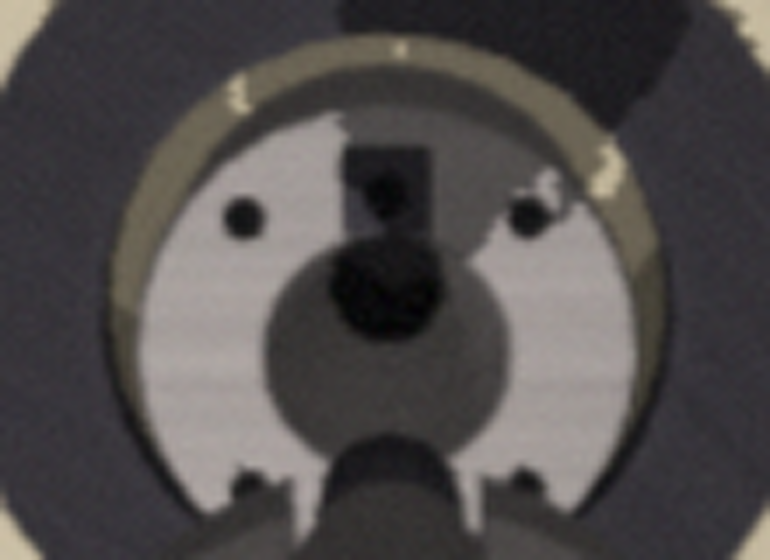

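Request:
send_rows --rows "0.2 2 0 -0.02 0; 0.2 4 0 -0.02 0; 0.2 6 0 -0.02 0; 0.2 8 0 -0.02 0; 0.2 9.5 0 -0.02 0; 0.2 10.8 0 -0.02 0; 0.2 11.6 0 -0.02 0; 0.2 12 0 -0.02 0; 0.2 12 0 -0.02 0; 0.2 12 0 -0.02 0"

```text
time_s: 9.65
eef_pos: [590.8, 169.9, 163.4]
ee_rot: [-0.35, 0.615, -0.35, -0.614]
force: [-1.2, -0.4, -3.8]
grip_width: 0.339
```

```bash
python3 - <<'E'
from h import *
import pickle
s=ctrl.sense();print(s['eef_pos'],s['force'],s['wrist_torque'],s['grip_width'],s['time_s'],s['dq'].round(3))
p=capture('wrist');save(p,'w8');pickle.dump((dict(p),s),open('w8.pkl','wb'))
E
```

```text
[590.76300789 169.91231001 163.36964015] [-1.2182289  -0.36694095 -3.76886673] [-0.10233037  0.20073777  0.00123282] 0.33919087671253273 9.65 [ 0.003 -0.003 -0.001  0.     0.002 -0.001]
```

View pics/w8.png

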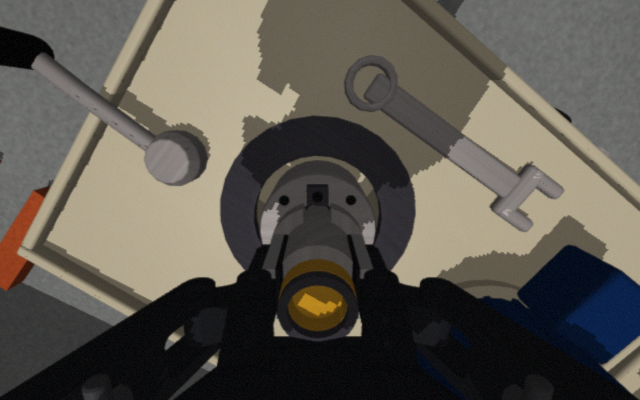

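```bash
python3 - <<'E'
from h import *
print(rowto([590.1,169.9,159],np.radians(120.7)))
E
```

```text
(array([ 0.442,  0.057,  0.03 , -0.008]), 'world dyaw', np.float64(0.001))
```

Request:
send_rows --rows "0.2 0 0.06 0.03 0; 0.2 0 0.06 0.03 0; 0.2 0.2 0.06 0.03 0; 0.2 0.4 0.06 0.03 0; 0.2 0.4 0.06 0.03 0; 0.2 0.4 0.06 0.03 0"

```text
time_s: 10.3
eef_pos: [589.9, 170.0, 158.7]
ee_rot: [0.35, -0.614, 0.35, 0.614]
force: [-0.6, 0.1, -3.0]
grip_width: 0.34
```

```bash
python3 - <<'E'
from h import *
s=ctrl.sense();print(s['eef_pos'],s['force'],s['wrist_torque'],s['time_s'])
p=capture('wrist')
im=cv2.cvtColor(p['pixels'],cv2.COLOR_RGB2BGR)
cv2.imwrite('pics/w9c.png',cv2.resize(im[140:260,240:400],None,fx=4.8,fy=4.8,interpolation=cv2.INTER_CUBIC))
E
```

```text
[589.94906574 169.9758978  158.71658808] [-0.58290735  0.12718351 -3.040267  ] [-0.00738919 -0.01575025 -0.02225501] 10.3
```

View pics/w9c.png

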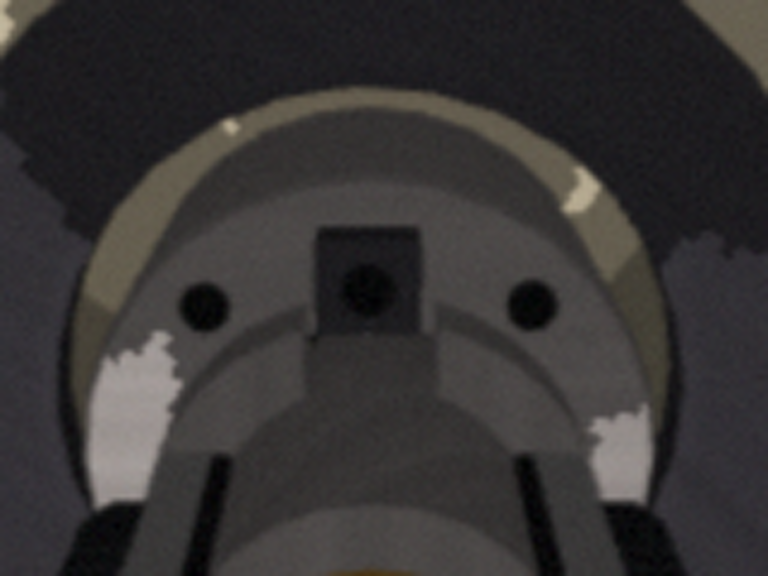

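Request:
send_rows --rows "0.2 0.1 0 0 0; 0.2 0.2 0 0 0; 0.2 0.3 0 0 0; 0.2 0.4 0 0 0; 0.2 0.5 0 0 0; 0.2 0.5 0 0 0"

```text
time_s: 10.95
eef_pos: [589.9, 170.0, 153.6]
ee_rot: [0.35, -0.614, 0.35, 0.614]
force: [-0.1, -0.3, -3.4]
grip_width: 0.339
```

```bash
python3 - <<'E'
from h import *
s=ctrl.sense();print(s['eef_pos'],s['force'],s['wrist_torque'],s['time_s'])
E
```

```text
[589.88625648 169.95698371 153.61863324] [-0.09993627 -0.26678424 -3.42356661] [-0.05463332  0.04410265  0.04438202] 10.95
```

Request:
send_rows --rows "0.2 0.1 0 0 0; 0.2 0.2 0 0 0; 0.2 0.3 0 0 0; 0.2 0.4 0 0 0; 0.2 0.4 0 0 0; 0.2 0.4 0 0 0"

```text
time_s: 11.55
eef_pos: [589.7, 169.8, 149.5]
ee_rot: [0.35, -0.614, 0.35, 0.615]
force: [-2.0, -3.4, -3.5]
grip_width: 0.34
```

Request:
send_rows --rows "0.2 0.05 0 0 0; 0.2 0.1 0 0 0; 0.2 0.15 0 0 0; 0.2 0.15 0 0 0"

```text
time_s: 11.95
eef_pos: [589.7, 169.7, 148.4]
ee_rot: [0.35, -0.614, 0.35, 0.615]
force: [-4.0, -3.9, -0.8]
grip_width: 0.337
```

Request:
send_rows --rows "0.2 0 0.04 -0.01 0; 0.2 0 0.04 -0.01 0; 0.2 0.05 0.04 -0.01 0; 0.2 0.05 0.04 -0.01 0; 0.2 0.05 0.04 -0.01 0"

```text
time_s: 12.45
eef_pos: [589.6, 169.6, 148.3]
ee_rot: [-0.35, 0.614, -0.35, -0.614]
force: [-4.7, -3.5, 1.3]
grip_width: 0.337
```

```bash
python3 - <<'E'
from h import *
s=ctrl.sense();print(s['eef_pos'],s['force'],s['wrist_torque'],s['time_s'])
p=capture('wrist')
im=cv2.cvtColor(p['pixels'],cv2.COLOR_RGB2BGR)
cv2.imwrite('pics/w10c.png',cv2.resize(im[140:260,240:400],None,fx=4.8,fy=4.8,interpolation=cv2.INTER_CUBIC))
E
```

```text
[589.61625083 169.6249124  148.32830918] [-4.7495674  -3.46997837  1.26370742] [-0.65180525  0.96541359  0.01386842] 12.45
```

View pics/w10c.png

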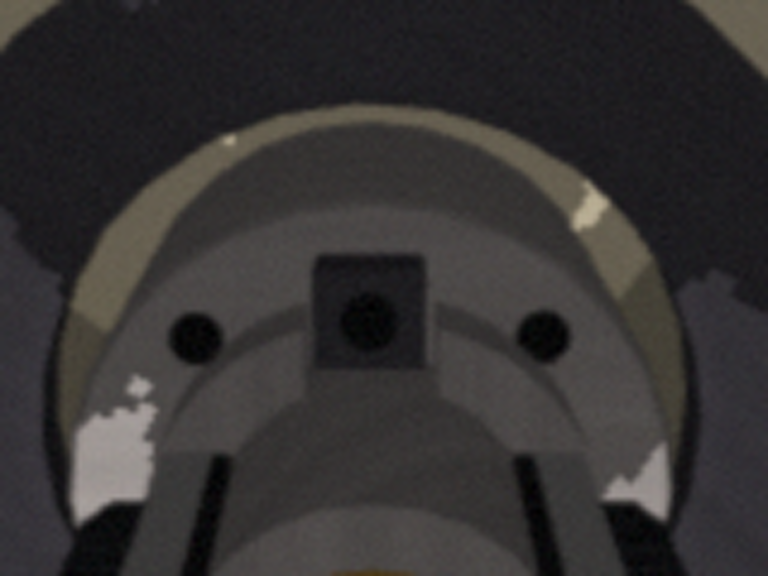

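Request:
send_rows --rows "0.45 0 0 0 0; 0.5 0 0 0 0; 0.5 0 0 0 0; 0.5 0 0 0 0"

```text
time_s: 12.9
eef_pos: [589.9, 169.9, 148.0]
ee_rot: [-0.35, 0.615, -0.35, -0.614]
force: [0.7, -0.8, 1.2]
grip_width: 0.498
```

```bash
python3 - <<'E'
from h import *
s=ctrl.sense();print(s['eef_pos'],s['force'],s['wrist_torque'],s['time_s'])
p=capture('wrist')
save(p,'w11')
im=cv2.cvtColor(p['pixels'],cv2.COLOR_RGB2BGR)
cv2.imwrite('pics/w11c.png',cv2.resize(im[140:260,240:400],None,fx=4.8,fy=4.8,interpolation=cv2.INTER_CUBIC))
p=capture('scene')
im=cv2.cvtColor(p['pixels'],cv2.COLOR_RGB2BGR)
cv2.imwrite('pics/s11c.png',cv2.resize(im[150:290,320:480],None,fx=4,fy=4,interpolation=cv2.INTER_CUBIC))
E
```

```text
[589.92236035 169.88464985 148.00570768] [ 0.69953988 -0.83599546  1.15921485] [-0.05813851  0.06664528  0.04691473] 12.9
```

View pics/w11c.png

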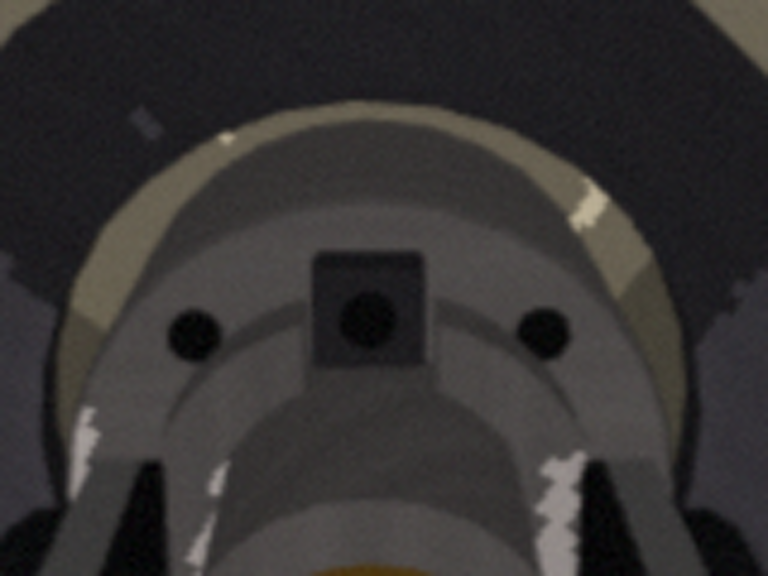

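View pics/s11c.png

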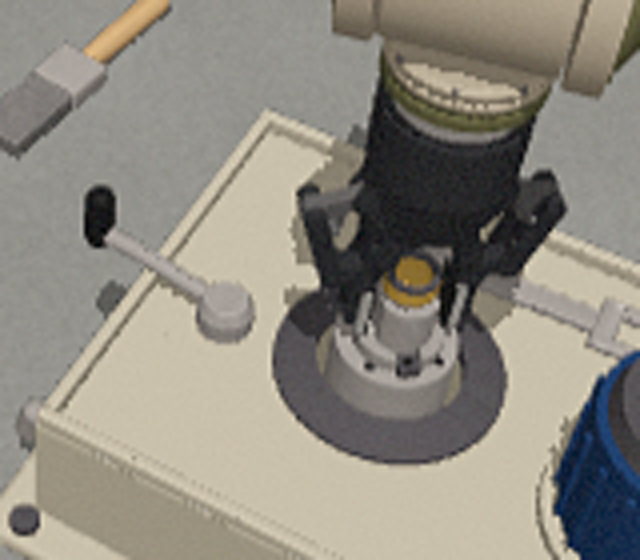

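Request:
send_rows --rows "0.7 0 0 0 0; 0.75 -1 0 0 0; 0.75 -3 0 0 0; 0.75 -6 0 0 0; 0.75 -9 0 0 0; 0.75 -12 0 0 0; 0.75 -12.7 0 0 0; 0.75 -12.7 0 0 0; 0.75 -12.7 0 0 0"

```text
time_s: 13.9
eef_pos: [589.3, 169.7, 273.6]
ee_rot: [0.35, -0.614, 0.35, 0.615]
force: [0.9, -0.1, -0.6]
grip_width: 0.751
```

```bash
python3 - <<'E'
from h import *
import pickle
p=capture('wrist')
s=ctrl.sense();print(s['eef_pos'],s['force'],s['time_s'],s['joints'],s['dq'].round(3))
p=capture('wrist');save(p,'w12');pickle.dump((dict(p),s),open('w12.pkl','wb'))
for t in ['cup_arbor','lever_knob','lever_pivot']:
    r=nets.spot_point(p,t); print(t,[(np.round(a['location'],1).tolist(),round(a['confidence'],2)) for a in r[:3]])
p=capture('top');pickle.dump(dict(p),open('top12.pkl','wb'))
r=nets.spot_point(p,'cup_arbor');print([(np.round(a['location'],1).tolist(),round(a['confidence'],2)) for a in r[:3]])
E
```

```text
[589.25141494 169.63361979 273.2504171 ] [-0.37814167  0.26013486 -0.16872398] 13.95 [ 8.94795731e-02  4.93078869e-01  1.12911126e+00 -2.56853097e-06
  1.52201973e+00 -2.01634353e+00] [-0.001  0.001 -0.001  0.002  0.001  0.   ]
cup_arbor [([591.0, 167.9, 136.5], 0.8)]
lever_knob [([587.0, -18.5, 159.6], 0.71), ([594.7, 167.9, 134.3], 0.25)]
lever_pivot [([598.9, 73.5, 157.1], 0.98)]
[([336.3, -270.9, 70.8], 0.86), ([455.0, -374.4, 68.5], 0.63), ([592.0, 168.5, 134.7], 0.59)]
```

View pics/w12.png

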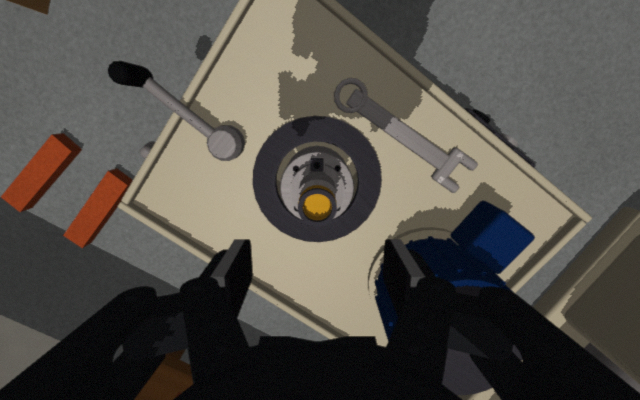

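```bash
python3 - <<'E'
from h import *
import pickle
p,s=pickle.load(open('w12.pkl','rb')); V=wristview(p,s)
im=cv2.cvtColor(p['pixels'],cv2.COLOR_RGB2BGR)
x0,y0,k=262,135,6
big=cv2.resize(im[y0:y0+95,x0:x0+110],None,fx=k,fy=k,interpolation=cv2.INTER_CUBIC)
a=np.linspace(0,2*np.pi,90)
for r,z,col in((35,135,(0,255,0)),(25,145,(255,0,255)),(15,194,(0,0,255))):
    P=np.c_[590+r*np.cos(a),170.2+r*np.sin(a),np.full(90,z)]
    u=((proj(p,P,V)-[x0,y0]+.5)*k-.5).astype(np.int32); cv2.polylines(big,[u],True,col,1)
cv2.imwrite('pics/w12o.png',big)
th=np.radians(-97); K=[587.,-16,232]
print(rowto(K,np.radians(-7)))
E
```

```text
(array([  4.237,   9.687, -15.841, -10.468]), 'world dyaw', np.float64(0.914))
```

View pics/w12o.png

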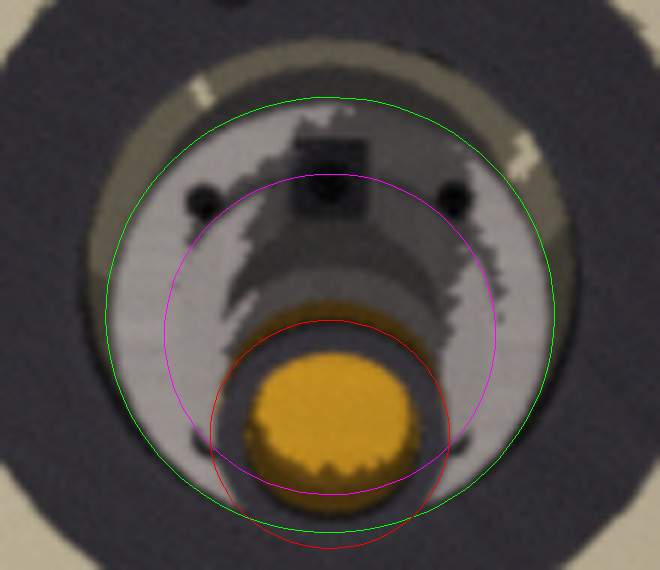

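```bash
python3 - <<'E'
from h import *
import pickle
p,s=pickle.load(open('w12.pkl','rb'))
im=cv2.cvtColor(p['pixels'],cv2.COLOR_RGB2BGR)
x0,y0,k=275,150,9
big=cv2.resize(im[y0:y0+80,x0:x0+85],None,fx=k,fy=k*.8,interpolation=cv2.INTER_CUBIC)
big=cv2.convertScaleAbs(big,alpha=1.8,beta=10)
cv2.imwrite('pics/w12z.png',big)
E
```

```text
(no output)
```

View pics/w12z.png

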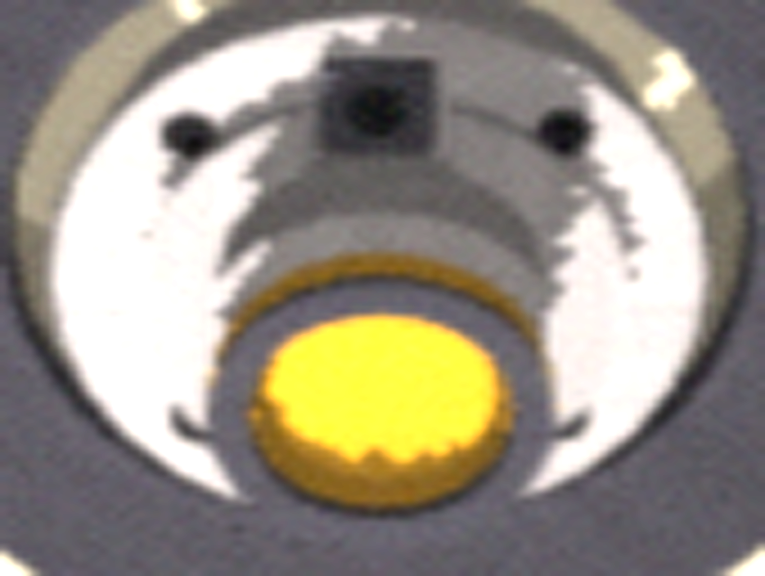

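Request:
send_rows --rows "0.6 0 1 -2 1.7; 0.45 0 3 -5 3.4; 0.42 0 5 -8 5.1; 0.42 0 7 -11 6.8; 0.42 0 8.5 -13.5 8.5; 0.42 0 9.7 -15.8 10.2; 0.42 0 9.7 -15.8 11.9; 0.42 0 9.7 -15.8 13.6; 0.42 0 9.7 -15.8 15.3; 0.42 0 9.7 -15.8 17; 0.42 0 9.7 -15.8 18.7; 0.42 0 9.7 -15.8 20.4"

```text
time_s: 15.45
eef_pos: [586.7, -15.7, 274.7]
ee_rot: [0.698, -0.112, 0.698, 0.112]
force: [0.8, -0.1, 0.4]
grip_width: 0.42
```

```bash
python3 - <<'E'
from h import *
s=ctrl.sense();print(s['eef_pos'],s['joints'],s['dq'].round(2))
print(rowto([587.,-16,232],np.radians(-7)))
E
```

```text
[586.73227036 -15.70761394 274.66137941] [-2.26219012e-01  4.28200180e-01  1.22252236e+00 -2.59169159e-05
  1.49109414e+00 -5.45702786e-01] [-0.   -0.   -0.   -0.    0.    1.47]
(array([ 4.266, -0.037,  0.017,  5.061]), 'world dyaw', np.float64(-0.442))
```

Request:
send_rows --rows "0.42 0 0 0 1.7; 0.42 1 0 0 3.4; 0.42 2 0 0 5; 0.42 2 0 0 5; 0.42 2 0 0 5"

```text
time_s: 15.95
eef_pos: [586.8, -15.7, 255.0]
ee_rot: [0.706, 0.038, 0.706, -0.038]
force: [0.5, 0.4, 0.1]
grip_width: 0.417
```

```bash
python3 - <<'E'
from h import *
import pickle
s=ctrl.sense();print(s['eef_pos'],s['joints'],s['dq'].round(2),s['time_s'])
p=capture('wrist');save(p,'w13');pickle.dump((dict(p),s),open('w13.pkl','wb'))
V=wristview(p,s);print(proj(p,[[587,-16,159],[599,73.6,159],[587,-16,115]],V))
for t in ['lever_knob','lever_pivot']:
    r=nets.spot_point(p,t); print(t,[(np.round(a['location'],1).tolist(),round(a['confidence'],2)) for a in r[:3]])
print(rowto([587.,-16,127],np.radians(-7)))
E
```

```text
[586.81070712 -15.70987775 254.98847788] [-2.26201091e-01  4.37463724e-01  1.25916952e+00 -6.00199844e-06
  1.44501435e+00 -1.19228718e-01] [ 0.   -0.01 -0.01 -0.   -0.    0.  ] 15.95
[[318.72874052 198.68113631]
 [322.19825401  78.77261688]
 [318.49609324 185.7020255 ]]
lever_knob [([588.9, -19.0, 158.8], 0.65)]
lever_pivot [([597.9, 71.8, 159.4], 0.67)]
(array([ 1.2836e+01, -2.9000e-02, -5.0000e-03,  1.5600e-01]), 'world dyaw', np.float64(-0.014))
```

View pics/w13.png

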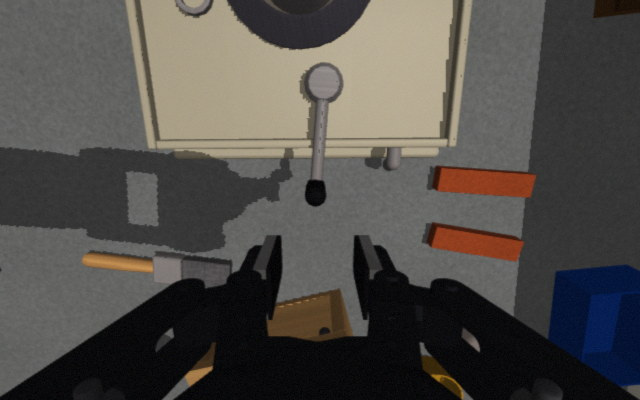

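Request:
send_rows --rows "0.42 3 0.1 -0.15 0; 0.42 6 0.1 -0.15 0; 0.42 8.5 0.1 -0.15 0; 0.42 10.5 0.1 -0.15 0; 0.42 12 0.1 -0.15 0; 0.42 12.8 0.1 -0.15 0; 0.42 12.8 0.1 -0.15 0; 0.42 12.8 0.1 -0.15 0"

```text
time_s: 16.9
eef_pos: [585.8, -14.6, 127.7]
ee_rot: [0.707, 0.039, 0.706, -0.039]
force: [0.9, -0.8, 0.3]
grip_width: 0.416
```

```bash
python3 - <<'E'
from h import *
s=ctrl.sense();print(s['eef_pos'],s['force'],s['time_s'])
p=capture('wrist');save(p,'w14')
M=Rq(s['ee_rot']).as_matrix();print(M.round(3))
# arc rows in tool axes, hand centre leads so back finger pushes: knob angle phi from 0..1.2
P=np.array([598.5,74]);t0=np.radians(-97)
p0=s['eef_pos']
for i,ph in enumerate(np.arange(0,1.36,.1)):
    a=t0-ph; q=P+89*np.array([np.cos(a),np.sin(a)])
    d=M.T@np.r_[q-p0[:2],0]/10
    print(round(ph,2),d.round(2),round(np.degrees(ph)/5,2),q.round(1))
E
```

```text
[585.83982984 -14.60068513 127.68718987] [ 0.91636163 -0.82510506  0.25378347] 16.9
[[ 0.001  0.11   0.994]
 [-0.     0.994 -0.11 ]
 [-1.    -0.     0.001]]
0.0 [0.   0.05 0.18] 0.0 [587.7 -14.3]
0.1 [-0.    0.1  -0.71] 1.15 [578.9 -12.8]
0.2 [-0.    0.24 -1.59] 2.29 [570.3 -10.4]
0.3 [-0.    0.48 -2.45] 3.44 [562.   -7.2]
0.4 [-0.    0.79 -3.28] 4.58 [554.1  -3.1]
0.5 [-0.01  1.19 -4.08] 5.73 [546.6   1.7]
0.6 [-0.01  1.66 -4.83] 6.88 [539.7   7.2]
0.7 [-0.01  2.21 -5.53] 8.02 [533.3  13.4]
0.8 [-0.01  2.82 -6.17] 9.17 [527.6  20.2]
0.9 [-0.01  3.5  -6.75] 10.31 [522.6  27.6]
1.0 [-0.01  4.23 -7.26] 11.46 [518.3  35.4]
1.1 [-0.01  5.   -7.7 ] 12.61 [514.9  43.6]
1.2 [-0.01  5.82 -8.05] 13.75 [512.2  52.1]
1.3 [-0.01  6.67 -8.32] 14.9 [510.5  60.8]
```

View pics/w14.png

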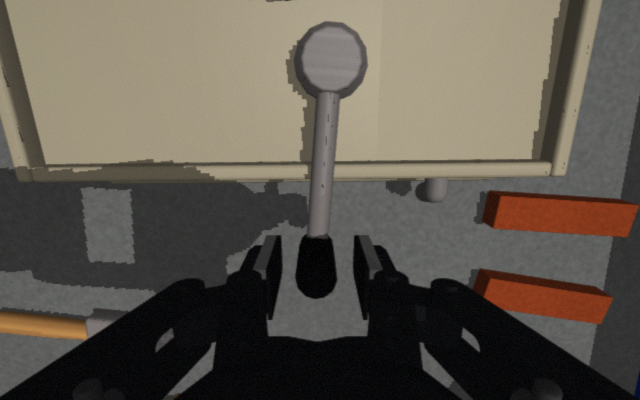

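Request:
send_rows --rows "0.42 0 0.05 -0.3 0.6; 0.42 0 0.1 -0.71 1.15; 0.42 0 0.17 -1.15 1.7; 0.42 0 0.24 -1.59 2.3; 0.42 0 0.36 -2.02 2.9; 0.42 0 0.48 -2.45 3.45; 0.42 0 0.63 -2.87 4; 0.42 0 0.79 -3.28 4.6; 0.42 0 0.99 -3.68 5.2; 0.42 0 1.19 -4.08 5.75; 0.42 0 1.42 -4.46 6.3; 0.42 0 1.66 -4.83 6.9"

```text
time_s: 18.15
eef_pos: [540.3, 7.2, 128.1]
ee_rot: [0.664, 0.248, 0.661, -0.247]
force: [3.5, 0.1, -0.6]
grip_width: 0.419
```

```bash
python3 - <<'E'
from h import *
s=ctrl.sense();print(s['eef_pos'],s['force'],s['wrist_torque'],s['time_s'])
p=capture('wrist');save(p,'w15')
M=Rq(s['ee_rot']).as_matrix();print(M.round(3))
P=np.array([598.5,74]);t0=np.radians(-97)
p0=s['eef_pos']
a=t0-.6;p0=np.r_[P+89*np.array([np.cos(a),np.sin(a)]),0]
for i,ph in enumerate(np.arange(0.7,1.46,.1)):
    a=t0-ph; q=P+89*np.array([np.cos(a),np.sin(a)])
    d=M.T@np.r_[q-p0[:2],0]/10
    print(round(ph,2),d.round(2),round(np.degrees(ph-.6)/5,2),q.round(1))
E
```

```text
[540.30018712   7.22509177 128.11054953] [ 3.48185133  0.09861964 -0.61416126] [ 0.00335616 -0.55462328  0.046883  ] 18.15
[[ 0.004  0.655  0.755]
 [-0.001  0.755 -0.655]
 [-1.     0.002  0.003]]
0.7 [-0.    0.05 -0.89] 1.15 [533.3  13.4]
0.8 [-0.01  0.19 -1.77] 2.29 [527.6  20.2]
0.9 [-0.01  0.42 -2.63] 3.44 [522.6  27.6]
1.0 [-0.01  0.73 -3.46] 4.58 [518.3  35.4]
1.1 [-0.01  1.12 -4.26] 5.73 [514.9  43.6]
1.2 [-0.01  1.59 -5.01] 6.88 [512.2  52.1]
1.3 [-0.02  2.14 -5.72] 8.02 [510.5  60.8]
1.4 [-0.02  2.75 -6.36] 9.17 [509.6  69.7]
```

View pics/w15.png

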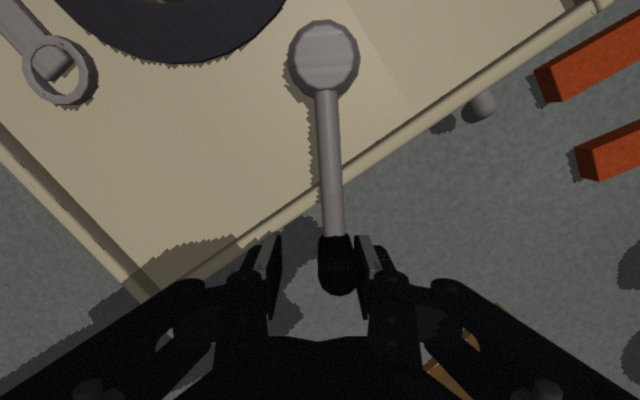

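Request:
send_rows --rows "0.42 0 0.03 -0.45 0.6; 0.42 0 0.05 -0.89 1.15; 0.42 0 0.12 -1.33 1.7; 0.42 0 0.19 -1.77 2.3; 0.42 0 0.3 -2.2 2.9; 0.42 0 0.42 -2.63 3.45; 0.42 0 0.57 -3.05 4; 0.42 0 0.73 -3.46 4.6; 0.42 0 0.92 -3.86 5.2; 0.42 0 1.12 -4.26 5.75; 0.42 0 1.35 -4.64 6.3; 0.42 0 1.59 -5.01 6.9"

```text
time_s: 19.4
eef_pos: [512.8, 51.8, 127.9]
ee_rot: [0.561, 0.433, 0.558, -0.432]
force: [2.6, -2.4, -0.3]
grip_width: 0.423
```

```bash
python3 - <<'E'
from h import *
s=ctrl.sense();print(s['eef_pos'],s['force'],s['wrist_torque'],s['time_s'])
M=Rq(s['ee_rot']).as_matrix();print(M.round(3))
P=np.array([598.5,74]);t0=np.radians(-97)
a=t0-1.2;p0=np.r_[P+89*np.array([np.cos(a),np.sin(a)]),0]
for i,ph in enumerate([1.25,1.3,1.35,1.4]):
    a=t0-ph; q=P+89*np.array([np.cos(a),np.sin(a)])
    d=M.T@np.r_[q-p0[:2],0]/10
    print(round(ph,2),d.round(2),round(np.degrees(ph-1.2)/5,2),q.round(1))
E
```

```text
[512.7564072   51.76077166 127.90943905] [ 2.62659378 -2.40271209 -0.30774742] [-0.35749678 -0.50315171  0.05865845] 19.4
[[ 0.003  0.968  0.252]
 [-0.001  0.252 -0.968]
 [-1.     0.003  0.002]]
1.25 [-0.    0.01 -0.44] 0.57 [511.2  56.4]
1.3 [-0.    0.05 -0.89] 1.15 [510.5  60.8]
1.35 [-0.    0.11 -1.33] 1.72 [509.9  65.2]
1.4 [-0.    0.19 -1.77] 2.29 [509.6  69.7]
```

Request:
send_rows --rows "0.42 0 0 -0.2 0; 0.42 0 0.01 -0.4 0; 0.42 0 0.03 -0.6 0; 0.42 0 0.04 -0.75 0; 0.42 0 0.04 -0.75 0; 0.42 0 0.04 -0.75 0"

```text
time_s: 20.0
eef_pos: [510.5, 58.0, 127.1]
ee_rot: [0.561, 0.431, 0.559, -0.433]
force: [0.4, -10.9, 2.2]
grip_width: 0.426
```

Request:
send_rows --rows "0.42 0 0.01 -0.1 0; 0.42 0 0.02 -0.2 0; 0.42 0 0.02 -0.2 0; 0.42 0 0.02 -0.2 0"

```text
time_s: 20.4
eef_pos: [510.5, 58.2, 127.1]
ee_rot: [0.561, 0.431, 0.558, -0.433]
force: [-0.5, -22.0, 2.2]
grip_width: 0.42
```

Request:
send_rows --rows "0.42 0 0 0.4 0; 0.42 0 0 0.9 0; 0.42 0 0 0.9 0; 0.42 0 0 0.9 0; 0.42 -3 0 0.9 0; 0.42 -7 0 0.9 0; 0.42 -11 0 0.9 0; 0.42 -14 0 0.9 0; 0.42 -14 0 0.9 0; 0.42 -14 0 0.9 0"

```text
time_s: 21.4
eef_pos: [512.0, 53.1, 266.6]
ee_rot: [0.56, 0.432, 0.56, -0.432]
force: [-0.5, 0.5, -0.6]
grip_width: 0.424
```

```bash
python3 - <<'E'
from h import *
import pickle
p=capture('wrist')
s=ctrl.sense();print(s['eef_pos'],s['force'],s['time_s'])
p=capture('wrist');save(p,'w16');pickle.dump((dict(p),s),open('w16.pkl','wb'))
for t in ['lever_knob','lever_pivot']:
    r=nets.spot_point(p,t); print(t,[(np.round(a['location'],1).tolist(),round(a['confidence'],2)) for a in r[:3]])
p=capture('top');save(p,'t16');pickle.dump(dict(p),open('top16.pkl','wb'))
for t in ['lever_knob','lever_pivot','cup_arbor']:
    r=nets.spot_point(p,t); print(t,[(np.round(a['location'],1).tolist(),round(a['confidence'],2)) for a in r[:3]])
E
```

```text
[511.74222604  53.02072371 265.74214355] [ 0.78494542 -0.2202516   0.14559685] 21.45
lever_knob [([517.4, 46.2, 156.9], 0.61)]
lever_pivot [([597.4, 69.8, 157.6], 0.9)]
lever_knob [([512.4, 50.7, 161.5], 0.56), ([764.1, -255.1, 4.6], 0.38)]
lever_pivot []
cup_arbor [([453.8, -374.4, 68.0], 0.82), ([336.8, -270.4, 71.9], 0.73), ([590.1, 171.0, 133.6], 0.56)]
```

View pics/w16.png

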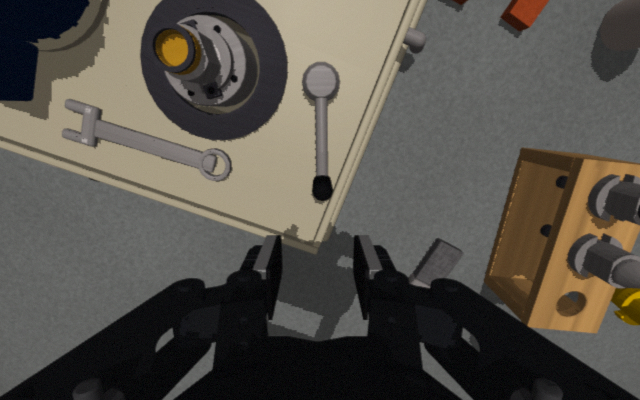

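View pics/t16.png

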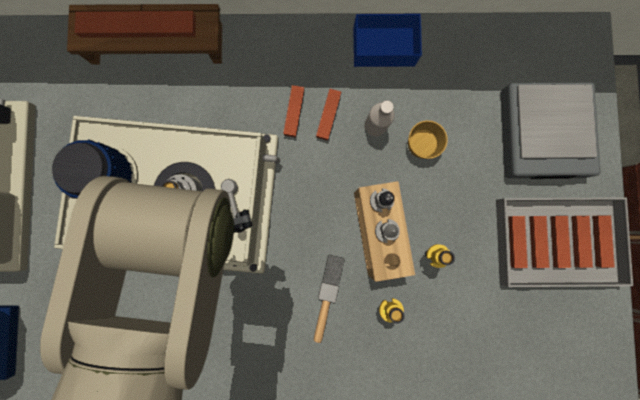

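```bash
python3 - <<'E'
from h import *
import pickle
res=[]
for n in('w13','w16'):
    p,s=pickle.load(open(n+'.pkl','rb'))
    im=cv2.cvtColor(p['pixels'],cv2.COLOR_RGB2BGR)
    cv2.imwrite(f'pics/{n}z.png',cv2.convertScaleAbs(cv2.resize(im[55:210,285:365],None,fx=3.8,fy=3.8,interpolation=cv2.INTER_CUBIC),alpha=2.2,beta=20))
E
python3 -c "
import cv2,numpy as np
cv2.imwrite('pics/zz.png',np.hstack([cv2.imread('pics/w13z.png'),cv2.imread('pics/w16z.png')]))"
```

```text
(no output)
```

View pics/zz.png

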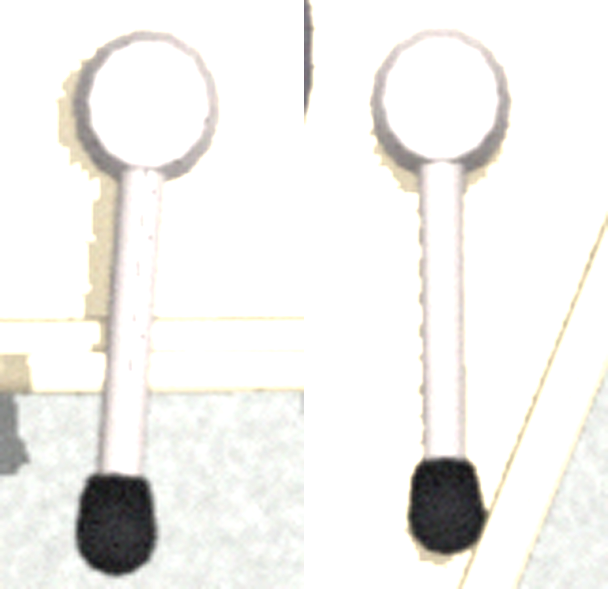

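```bash
python3 - <<'E'
from h import *
import pickle
for z in (125,135,140):
  A=[]
  for n,q in(('w13',[[141,170],[123,475]]),('w16',[[137.5,165],[141.5,460]])):
    p,s=pickle.load(open(n+'.pkl','rb')); V=wristview(p,s)
    w=ray(p,(np.array(q)+.5)/3.8-.5+[285,55],z,V); d=w[1]-w[0];A.append(np.arctan2(d[1],d[0]))
  print(z,np.degrees(A),(A[0]-A[1])%(2*np.pi))
E
```

```text
125 [ -99.4243262  -164.30706844] 1.1324174797857642
135 [ -99.4243262  -164.30706844] 1.132417479785763
140 [ -99.4243262  -164.30706844] 1.132417479785764
```

```bash
python3 - <<'E'
from h import *
import pickle
lsd=cv2.createLineSegmentDetector()
def run(p,V,minl,name):
    g=cv2.cvtColor(p['pixels'],cv2.COLOR_RGB2GRAY)
    L=lsd.detect(g)[0][:,0]
    for l in L:
        n=np.hypot(l[2]-l[0],l[3]-l[1])
        if n<minl: continue
        w=ray(p,l.reshape(2,2),117,V); d=w[1]-w[0]
        a=(np.degrees(np.arctan2(d[1],d[0]))+45)%90-45
        m=w.mean(0)
        if -14<a<3 and 350<m[0]<850 and -60<m[1]<420: print(name,l.round(0),round(n),'yaw',round(a,2),m.round())
for n in('w1','w12','w13','w16'):
    p,s=pickle.load(open(n+'.pkl','rb')); run(p,wristview(p,s),60,n)
t=pickle.load(open('top0.pkl','rb'));run(t,None,60,'top')
t=pickle.load(open('scene0.pkl','rb'));run(t,None,60,'scene')
E
```

```text
w1 [527.  22. 532.  82.] 60 yaw -5.75 [550. 385. 117.]
w1 [227. 327. 406. 284.] 184 yaw -5.72 [724. 112. 117.]
w1 [374.  -0. 160.  65.] 223 yaw -5.84 [450. 171. 117.]
w1 [307.  32. 139.  83.] 175 yaw -5.7 [456. 127. 117.]
w1 [139.  84. 196. 224.] 151 yaw -5.66 [518.  40. 117.]
w1 [414.   0. 310.  31.] 108 yaw -5.75 [468. 255. 117.]
w1 [233. 312. 406. 270.] 178 yaw -5.68 [708. 122. 117.]
w1 [189. 221. 133.  84.] 148 yaw -5.7 [515.  35. 117.]
w1 [558.  82. 553.   0.] 82 yaw -5.77 [550. 408. 117.]
w1 [406. 279. 227. 321.] 184 yaw -5.69 [717. 115. 117.]
w1 [324.  69. 382.  47.] 61 yaw -1.85 [497. 237. 117.]
w1 [452. 259. 535. 240.] 85 yaw -6.43 [727. 313. 117.]
w1 [549. 245. 457. 266.] 95 yaw -5.76 [738. 322. 117.]
w1 [564.   1. 568.  87.] 87 yaw -5.81 [555. 416. 117.]
w1 [310.  28. 402.  -0.] 95 yaw -5.81 [465. 251. 117.]
w1 [461. 271. 582. 243.] 124 yaw -5.67 [746. 339. 117.]
w1 [487. 289. 639. 244.] 159 yaw -1.23 [773. 377. 117.]
w1 [127.  88. 182. 221.] 145 yaw -5.7 [514.  28. 117.]
w1 [220. 223. 155. 235.] 67 yaw -9.75 [591.  22. 117.]
w1 [351. 330. 418. 310.] 70 yaw -1.36 [769. 180
[... 3615 characters left out ...]
117.]
top [141. 261. 250. 271.] 109 yaw -5.75 [437. 140. 117.]
top [167. 255.  74. 246.] 93 yaw -5.64 [470. 293. 117.]
top [ 64. 243. 244. 260.] 181 yaw -5.77 [467. 224. 117.]
top [243. 262. 169. 255.] 74 yaw -5.7 [452. 117. 117.]
scene [542. 246. 508. 341.] 101 yaw -5.7 [615. 413. 117.]
scene [510. 347. 546. 244.] 109 yaw -5.71 [616. 419. 117.]
scene [317. 282. 496. 381.] 205 yaw -5.69 [810. 206. 117.]
scene [545. 243. 386. 177.] 172 yaw -5.8 [456. 234. 117.]
scene [379. 279. 508. 346.] 146 yaw -5.73 [741. 267. 117.]
scene [495. 229. 388. 183.] 117 yaw -5.68 [470. 186. 117.]
scene [388. 180. 497. 226.] 118 yaw -5.72 [460. 184. 117.]
scene [486. 362. 331. 278.] 176 yaw -5.73 [786. 206. 117.]
```

```bash
python3 - <<'E'
from h import *
p=capture('scene');save(p,'s17')
a=cv2.imread('pics/w16.png')[10:120,140:260]
cv2.imwrite('pics/w16c.png',cv2.convertScaleAbs(cv2.resize(a,None,fx=5,fy=5,interpolation=cv2.INTER_CUBIC),alpha=1.5))
E
```

```text
(no output)
```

View pics/w16c.png

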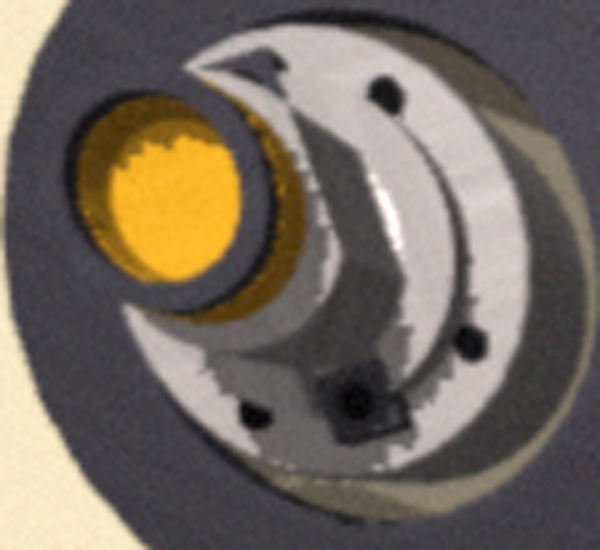

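View pics/s17.png

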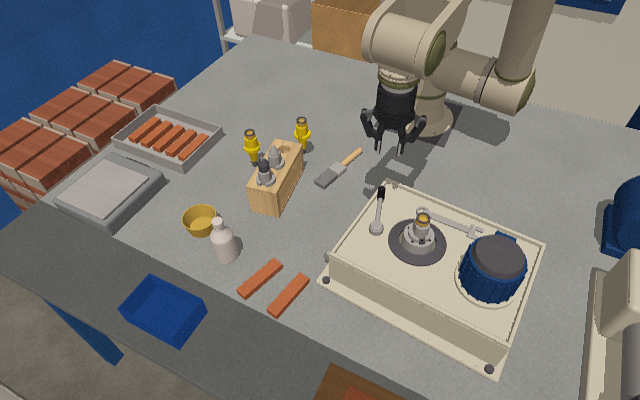

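The arbor is seated at (422,232), with its slots over the dogs. The lever points to the front at (380,190), and all the bystanders are where they were. Handing in.

```bash
python3 -c "
from h import *
print(ctrl.sense()['force'],workorder.finish_job())"
```

```text
the job is handed in; nothing more can be done
[-0.57825205  0.11485547  0.36686696] None
```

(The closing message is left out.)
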